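# Go/no-go check of a pasta roller's shaft bushing

### The arm

A 6-joint arm with a two-finger parallel gripper is mounted at the origin on a cart in front of the work surface, level with it; the furniture and walls round the work are solid. World frame = base frame: x ahead of the robot, y to its left, z up, the work surface at z = 0. Lengths are in m, angles in rad, forces in N, time in s.
With the tool pointing down it reaches from about 0.325 to 0.85 m from the base axis. Payload 4.4 kg.
Tool frame: the origin (TCP) lies midway between the tips of the shut fingers; the grasp point (between the pads) lies 19 mm behind it; z points along the fingers, y is the line along which they close (so a half turn about z gives the same grasp; the last joint's range is limited). The gripper opens to 94 mm and grips with 3 to 60 N. Pads are 16 mm wide; open, the fingers measure 119 mm over their backs; the gripper's body (75 mm by 177 mm) begins 78 mm behind the grasp point.
Start: joints at [-1.437, 0.207, 1.542, -0, 1.393, -0.15], TCP at [0.162, -0.552, 0.205] pointing down, gripper open.
Joint ranges: [-2.73, 2.73], [-0.86, 2.22], [0.23, 2.46], [-1.11, 4.25], [0.08, 2.63], [-2.82, 2.82]. Speed limits (rad/s): [2.79, 2.79, 3.14, 3.14, 3.14, 3.14].

### API

Orientations are given as a unit quaternion [x, y, z, w].
In Python, from plant import arm gives the robot as it stands. The module is installed in compiled form; this text tells all that it offers.
- The arm moves only by the shell command python3 -m creep 'ROWS' [OPENING] [FORCE]. ROWS is a JSON object of lists of equal length, an entry for each row: "slide": the shift along the tool's x, y, z in m, a list of three; "delta_rot": the turn, a rotation vector about the tool's x, y, z in degrees, a list of three. A call has 1 to 10 rows; each row is the pose to reach, as a shift and turn from the pose commanded when the call began, along the tool's axes at that moment; what a row does not reach only later rows make up. A row lasts 1/12 s, in which the tool goes at most 41.7 mm and 7.16 degrees, less where a joint would pass 70% of its speed; a pose out of reach is approached as far as the arm can. A call with a gripper value outside its range is refused whole. OPENING is the closure, from 0 (fully open) to 1 (shut), set as the call begins (- or left out, the last holds). The fingers move at their own pace and stop on an object; FORCE is the grip in N (left out, the last holds). Time passes only in rows, so rows that repeat a pose let the fingers close. It gives the time, the measured TCP pose, the force, the opening and the grip force at its end, in the units of the state.
- arm.state(): the state, without advancing time (a new reading comes with each control period).
- arm.read_camera(name): name is "scene" or "top" or "wrist"; returns the picture (384x512x3 uint8, red, green, blue); there is no depth.
- arm.calibration(name): a dict with "fovy" (degrees; the focal length in pixels is half the picture's height over the tangent of half this angle, whatever the lens; pixels are square), "cx", "cy" (the principal point, pixels), "pose" (4x4, takes a point from camera to world coordinates). Camera axes: x right, y down, z forward; pixel columns grow to the right and rows downward; lengths in m; the calibration is good to about 2 mm. A picture is of the moment at which its call begins: read the wrist's pose just before it. calibration takes no time and is no camera call; for the wrist camera it gives the pose at the moment of the call.
- arm.hand_in(): hands the job in; it is judged then, once.
Trained networks look in the newest picture that a camera, given by its name, has taken for a name from the list of things; names that differ only in an ending like _2 or _b are one class to them, and where a whole thing is asked for, a point or a joint stands for the part that bears it (a point fixed in the world has none). Each returns a list of dicts, best first, with "conf" (0 to 1); they miss things now and then, are a little off and sometimes report something else, mostly with a low value. They report only what shows in the picture. A call takes as long as a camera call. They do not tell look-alikes from the thing itself.
- arm.find_in(camera, thing): "at" ([x, y, z] in m, in world coordinates, good to about 4 mm: the middle of the surface that is visible of it).
The state is a dict: "time": time; "joints": joint angles; "dq": joint speeds; "joint_torque": joint torques, N m; "eef_pos": TCP position; "eef_rot": TCP orientation; "contact_force": force on the tool from outside, world axes, zero at the start; "torque": the same for the moment, N m; "width": opening from 0.0 (shut) to 1.0 (fully open); "grasp_force": force on a finger pad.
Only numpy, scipy, OpenCV 4.12 (cv2) and the standard library are available. Lean on these libraries where they do the work, as an engineer would, in place of code of your own. Each camera call takes 0.05 s, during which the arm holds its last target. There are 200 camera calls.

### The job

Check the brass shaft bushing of the pasta roller's blue pedestal with the double-ended plug gauge from the wooden stand. Slide the gauge's go end (green band, long slim plug) gently into the bore until its collar sits fully home and press it lightly there for a moment, draw it out, then press the no-go end (red band, short thick plug) squarely and lightly against the middle of the bore's mouth for about a second to confirm that it will not enter. Lay the gauge back in the stand's two saddles, let go, and leave the things around undisturbed; never force the gauge.

Things in the scene. Friction and masses are not known exactly. Their poses are not given: they have to be found in the camera images.
- gauge: Loose steel double-ended plug gauge, about 150 g, 136 mm long. Origin on its axis in the middle of the handle; x runs along the axis to the go end, z is up as it lies. Handle: square bar 22 x 22 mm, 54 mm long (x -27 to 27), a green band at its go side, a red one at its no-go side; grip the flats at y = +-11 mm. Beyond it a 14 mm thick round neck on each side, to x = 45 and x = -45.
- go_tip (a point): End of the go plug on the gauge's axis (gauge x = +79 mm); axes as the gauge. The go plug has 25 mm diameter from x = 49 to 79 mm; its last 6 mm taper to 18 mm.
- collar (a point): Point on the gauge's axis in the face of the collar (34 mm diameter, x = 45 to 49 mm) that meets the bushing when the go end is fully home: gauge x = +49 mm.
- nogo_tip (a point): Middle of the no-go plug's flat end face (gauge x = -57 mm). The no-go plug has 30 mm diameter, from x = -45 to -57 mm.
- bracket: Blue pedestal of a countertop pasta roller, fixed to the worktop: foot 70 x 110 x 10 mm, web, on top a round housing (49 mm) with a brass bushing, an oil nipple on it up to 115 mm. Origin under the foot's middle, z up, x along the bore. Gauge and bushing are rigid: press with 3 to 10 N, never over 20 N. The gauge may enter from either end.
- bore_center (a point): Middle of the nominal bore axis (bracket x = 0, z = 85 mm); axes as the bracket. Bore: 26 mm diameter, 30 mm long, through. The bushing sits eccentrically: its true axis is parallel but up to 2.2 mm off to either side and up or down, which no reading shows; find it by feel: the plug's taper meets the rim and is pushed towards the true axis.
- mouth_plus (a point): Centre of the nominal bore's mouth at bracket x = +15 mm; the flat brass face (37 mm diameter) lies exactly there along x.
- mouth_minus (a point): Centre of the nominal bore's mouth at bracket x = -15 mm; the flat brass face (37 mm diameter) lies exactly there along x.
- stand: Fixed wooden stand: base 100 x 66 x 12 mm and two open V saddles, 8 mm thick, at x = -36 and +36 mm, whose arms rise to 60 mm and spread to 40 mm. Origin under the base's middle, z up. At the start the gauge's necks lie in them along x, go end towards +x; it may be put back either way round.
- stand_seat (a point): Where the gauge's origin lies when the gauge rests in the saddles: above the stand's middle, 50 mm above the worktop; the gauge may lie up to 4 mm either way along x; axes as the stand.
- honey_jar: Bystander: honey jar with a grey lid, 60 mm diameter, 86 mm tall; origin under its middle. Leave it.
- spice_jar: Bystander: spice jar with a green cap, 46 mm diameter, 106 mm tall; origin under its middle. Leave it.
- espresso_cup: Bystander: white espresso cup, 60 x 84 x 49 mm; origin under its middle. Leave it.
- matchbox: Bystander: matchbox lying flat, 37 x 56 x 16 mm; origin under its middle. Leave it.
Things that resemble listed ones, but are neither listed nor needed, are in the scene too. Of the things shaped like the stand, the wooden one is meant.

How it is judged:
On the way, in this order (a step that is already met when the one before it is completed fails the run):
1. the go end is fully home: collar within about 1.5 mm of one face of the bushing along the bore, plug through it and in line with it, pressed with more than 2 N, for 0.3 s (angle between the x axis of gauge and the x axis of bracket, either way round below 0.08 rad and contact force between gauge and bracket above 2 N and distance between each of collar, go_tip and bore_center below 0.0168 m), for 0.3 s.
2. the no-go end is pressed with more than 2.5 N against a mouth of the bore and refused: its end face within 6 mm of the nominal mouth's centre and in line with the bore, for 0.5 s (angle between the x axis of gauge and the x axis of bracket, either way round below 0.1 rad and contact force between gauge and bracket above 2.5 N and (distance between nogo_tip and mouth_plus below 0.006 m or distance between nogo_tip and mouth_minus below 0.006 m)), for 0.5 s.
At the end, for the whole second after the job is handed in: The gauge lies at rest and released in both saddles of the stand, either way round: its origin within 9 mm of the seat point and 3 mm of its height, its axis within 0.08 rad of the stand's x (distance between gauge and stand_seat below 0.009 m and angle between the x axis of gauge and the x axis of stand, either way round below 0.08 rad and height (world z) of gauge between 0.047 and 0.053 m and linear speed of gauge below 0.02 m/s and contact force between gauge and the fingers below 0.05 N); the robot touches nothing.
It fails at once if the gauge pressed on the pedestal or its bushing with more than 20 N (contact force between gauge and bracket above 20 N).
It fails at once if the gauge dropped on the worktop (height (world z) of gauge below 0.035 m).
It fails at once if a bystander moved by more than 15 mm (distance of any of honey_jar, spice_jar, espresso_cup, matchbox from where it was at the start of the episode above 0.015 m).
It also fails if it takes over 72 s, if anything falls off the work surface, if the arm or the gripper's body presses on something with over 40 N, if the wrist force passes 120 N, or if a joint passes its speed limit or range.

## Working session

There is one attempt and no reset: what is moved stays moved. The work goes in short steps, Python scripts to look and compute and a shell command to move; the robot and the scene stay as the last step left them, time stands still between calls to the robot, and variables do not carry over. Pictures are saved under pics/ and viewed, at most 10 in all, crops included, and the job is handed in when it is done.

```bash
mkdir -p pics; cat > h.py <<'E'
from plant import arm
import numpy as np, cv2
from scipy.spatial.transform import Rotation as R
def shot(cam,name=None):
    im=arm.read_camera(cam)
    if name: cv2.imwrite('pics/'+name,im[:,:,::-1])
    return im
def K(cam):
    c=arm.calibration(cam); f=192/np.tan(np.radians(c['fovy'])/2); return c,f
def ray(cam,u,v,z):
    c,f=K(cam); P=np.array(c['pose']); d=P[:3,:3]@np.array([(u-c['cx'])/f,(v-c['cy'])/f,1]); o=P[:3,3]
    return o+d*(z-o[2])/d[2]
def proj(cam,p):
    c,f=K(cam); P=np.array(c['pose']); q=P[:3,:3].T@(np.array(p)-P[:3,3]); return np.array([f*q[0]/q[2]+c['cx'],f*q[1]/q[2]+c['cy']])
def st():
    s=arm.state(); print('t',round(s['time'],2),'p',np.round(s['eef_pos'],4),'F',np.round(s['contact_force'],2),'T',np.round(s['torque'],2),'w',round(s['width'],3),'g',round(s['grasp_force'],1)); return s
def to(p,Rt):  # tool shift & rotvec to reach
    s=arm.state(); R0=R.from_quat(s['eef_rot'])
    print('slide mm',np.round(1000*R0.inv().apply(np.array(p)-s['eef_pos']),1),'rot deg',np.round(np.degrees((R0.inv()*Rt).as_rotvec()),2))
E
python3 - <<'E'
from h import *
s=st();print(R.from_quat(s['eef_rot']).as_matrix().round(3))
a=shot('scene');b=shot('top')
cv2.imwrite('pics/a.png',a[:,:,::-1]);cv2.imwrite('pics/b.png',b[:,:,::-1])
for cam in('top','scene'):
  c,f=K(cam);print(cam,np.round(c['pose'],3).tolist(),f)
  for n in('gauge','bracket','stand','honey_jar','spice_jar','espresso_cup','matchbox'):
    print(n,[(round(d['conf'],2),np.round(d['at'],3).tolist(),proj(cam,d['at']).round().tolist()) for d in arm.find_in(cam,n)[:3]])
E
```

```text
t 0.0 p [ 0.1614 -0.551   0.2043] F [0.48 0.05 0.21] T [-0.01 -0.03 -0.  ] w 1.0 g 0.0
[[ 0.96   0.281 -0.   ]
 [ 0.281 -0.96   0.002]
 [ 0.    -0.002 -1.   ]]
top [[0.017, -0.994, 0.109, 0.376], [-1.0, -0.018, -0.013, -0.225], [0.015, -0.108, -0.994, 1.298], [0.0, 0.0, 0.0, 1.0]] 433.0892116628058
gauge [(0.89, [0.455, -0.325, 0.066], [290.0, 210.0]), (0.2, [0.442, -0.337, 0.011], [292.0, 215.0])]
bracket [(0.61, [0.426, -0.025, 0.012], [187.0, 219.0])]
stand [(0.85, [0.442, -0.336, 0.01], [292.0, 215.0]), (0.59, [0.392, -0.497, 0.012], [346.0, 233.0])]
honey_jar [(0.65, [0.606, -0.189, 0.084], [243.0, 155.0])]
spice_jar [(0.75, [0.592, -0.34, 0.107], [297.0, 160.0])]
espresso_cup [(0.93, [0.654, 0.004, 0.028], [179.0, 142.0]), (0.72, [0.591, -0.337, 0.104], [296.0, 160.0])]
matchbox [(0.7, [0.337, -0.192, 0.014], [243.0, 250.0]), (0.31, [0.442, -0.336, 0.011], [292.0, 215.0])]
scene [[0.851, -0.26, 0.455, -0.03], [-0.524, -0.429, 0.736, -1.115], [0.004, -0.865, -0.501, 0.686], [0.0, 0.0, 0.0, 1.0]] 457.11524730470745
gauge [(0.68, [0.436, -0.032, 0.035], [196.0, 192.0]), (0.63, [0.447, -0.346, 0.057], [256.0, 237.0])]
bracket [(0.57, [0.432, -0.031, 0.035], [195.0, 192.0])]
stand [(0.66, [0.386, -0.504, 0.011], [270.0, 299.0]), (0.62, [0.438, -0.368, 0.013], [257.0, 258.0])]
honey_jar [(0.81, [0.598, -0.212, 0.056], [277.0, 197.0])]
spice_jar [(0.75, [0.589, -0.357, 0.065], [306.0, 220.0])]
espresso_cup [(0.63, [0.644, -0.02, 0.036], [255.0, 173.0])]
matchbox [(0.38, [0.438, -0.367, 0.014], [257.0, 257.0])]
```

View pics/a.png

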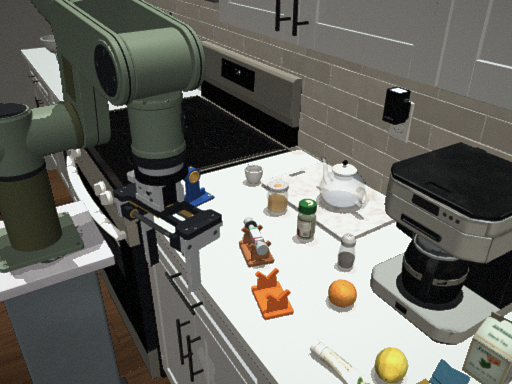

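View pics/b.png

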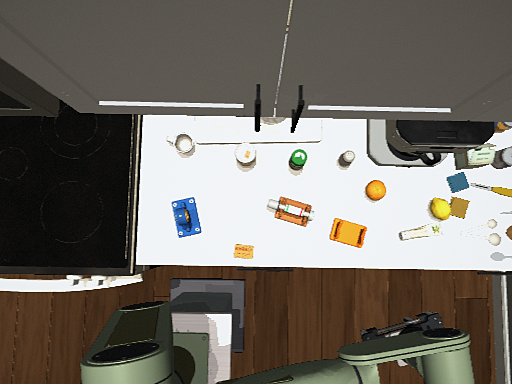

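The scene view shows the gauge on a wooden stand at about (256,245). An empty orange look-alike stand sits at (271,295), and the blue pedestal is at (195,192) behind the gripper. In the top view the gauge is at (290,210), the orange stand at (348,233) and the pedestal at (187,217).
Candidates for the stand are wooden (292,212) and bright orange (348,233). I choose the wooden one, which carries the only gauge, and check it in a crop.

```bash
python3 - <<'E'
from h import *
b=cv2.imread('pics/b.png')
c1=cv2.resize(b[188:240,262:322],None,fx=8,fy=8,interpolation=cv2.INTER_CUBIC)
c2=cv2.resize(b[188:240,162:212],None,fx=6,fy=8,interpolation=cv2.INTER_CUBIC)
cv2.imwrite('pics/c.png',np.hstack([c1,c2]))
# blue foot 
hsv=cv2.cvtColor(b,cv2.COLOR_BGR2HSV)
m=cv2.inRange(hsv,(100,120,60),(130,255,255));m[:, :160]=0;m[:,220:]=0
n,l,s,ce=cv2.connectedComponentsWithStats(m);i=1+s[1:,4].argmax();
pts=np.argwhere(l==i)[:,::-1].astype(np.float32)
rr=cv2.minAreaRect(pts);print(rr)
bx=cv2.boxPoints(rr);w=np.array([ray('top',u,v,.010) for u,v in bx]);print(w.round(4),w.mean(0),[np.linalg.norm(w[k]-w[k-1]).round(4) for k in range(4)])
E
```

```text
((185.99337768554688, 216.84353637695312), (36.36084747314453, 22.91866683959961), 78.11134338378906)
[[ 0.4764  0.0247  0.01  ]
 [ 0.4917 -0.0414  0.01  ]
 [ 0.3866 -0.067   0.01  ]
 [ 0.3717 -0.0015  0.01  ]] [ 0.43161564 -0.0212954   0.01      ] [np.float64(0.108), np.float64(0.0678), np.float64(0.1082), np.float64(0.0672)]
```

View pics/c.png

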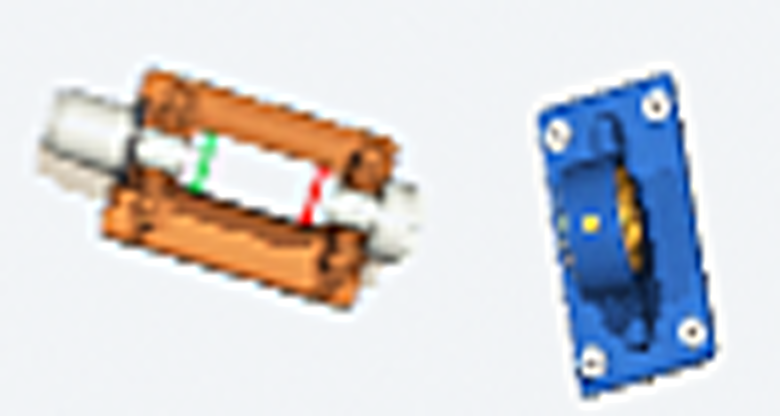

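The crop shows the gauge in the wooden stand, green (go) band at left (202,162) and red at right (315,195). The go end faces world +y. The pedestal is at right, its foot turned about 14°. I move above the gauge for a closer look.

```bash
python3 - <<'E'
from h import *
g=ray('top',286.8,207.8,.061);r=ray('top',300.9,211.9,.061);m=(g+r)/2
print(g,r,m,np.degrees(np.arctan2(*(g-r)[[1,0]])),np.linalg.norm(g-r))
a=np.radians(73.5)
Rt=R.from_matrix(np.array([[np.cos(a),np.sin(a),0],[np.sin(a),-np.cos(a),0],[0,0,-1]]).T.T)
to([m[0]-.03,m[1],.25],Rt)
c,f=K('wrist');s=arm.state();T=R.from_quat(s['eef_rot']).as_matrix();P=np.array(c['pose'])
print('cam in tool',(T.T@(P[:3,3]-s['eef_pos'])).round(3),(T.T@P[:3,:3]).round(3).tolist(),f)
E
```

```text
[ 0.46003361 -0.31633894  0.061     ] [ 0.44899808 -0.35683496  0.061     ] [ 0.45451584 -0.33658695  0.061     ] 74.75651798976139 0.04197273384189754
slide mm [ 312.9 -132.7  -44.5] rot deg [  0.     0.   -57.18]
cam in tool [ 0.075 -0.001 -0.18 ] [[0.0, -0.967, -0.256], [1.0, 0.0, 0.001], [-0.001, -0.256, 0.967]] 270.840903745439
```

```bash
python3 -m creep '{"slide":[[32,-13,-5],[64,-26,-10],[96,-40,-15],[128,-53,-20],[160,-66,-25],[192,-80,-30],[224,-93,-35],[256,-106,-40],[300,-120,-44],[330,-126,-44]],"delta_rot":[[0,0,-5.8],[0,0,-11.6],[0,0,-17.4],[0,0,-23.2],[0,0,-29],[0,0,-34.8],[0,0,-40.6],[0,0,-46.4],[0,0,-52.2],[0,0,-58]]}' 0 
```

```text
time: 1.63
eef_pos: [0.4856, -0.2933, 0.2646]
eef_rot: [0.795, 0.606, 0.0, 0.0]
contact_force: [0.8, -0.1, -0.1]
width: 1.001
grasp_force: 0.0
```

I gave millimetres where metres were wanted. The speed cap bounded the motion harmlessly, and I'll use metres from here. Now the wrist look.

```bash
python3 - <<'E'
from h import *
st()
c,f=K('wrist');P=np.array(c['pose']);print(P.round(3).tolist())
np.save('P1.npy',P)
im=shot('wrist','d.png')
for n in('gauge','go_tip','nogo_tip','stand'):
    print(n,[(round(d['conf'],2),np.round(d['at'],3).tolist(),proj('wrist',d['at']).round().tolist()) for d in arm.find_in('wrist',n)[:2]])
E
```

```text
t 1.63 p [ 0.4856 -0.2933  0.2646] F [ 0.75 -0.06 -0.12] T [-0.06 -0.04 -0.02] w 1.001 g 0.0
[[0.964, -0.257, -0.066, 0.505], [-0.265, -0.931, -0.249, -0.22], [0.002, 0.258, -0.966, 0.445], [0.0, 0.0, 0.0, 1.0]]
gauge [(0.62, [0.459, -0.319, 0.063], [242.0, 200.0])]
go_tip [(0.92, [0.457, -0.321, 0.062], [242.0, 200.0])]
nogo_tip [(0.69, [0.456, -0.318, 0.064], [242.0, 197.0]), (0.47, [0.465, -0.336, 0.014], [252.0, 198.0])]
stand [(0.72, [0.402, -0.462, 0.027], [237.0, 276.0]), (0.64, [0.46, -0.338, 0.014], [250.0, 199.0])]
```

View pics/d.png

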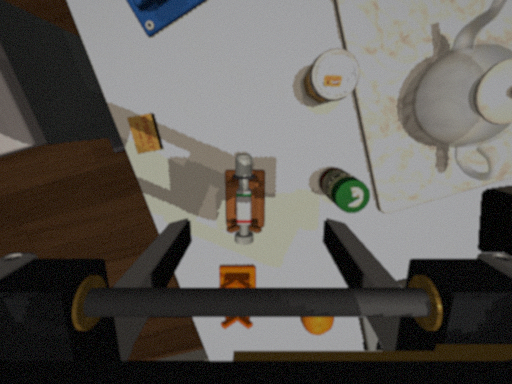

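The wrist view shows the wooden stand with the gauge, go end up at (244,160), handle around (243,205) and no-go at (244,238). The orange stand is at (237,290) and the pedestal's corner at (165,10). I locate the bands and handle precisely.

```bash
python3 - <<'E'
from h import *
im=cv2.imread('pics/d.png');h=cv2.cvtColor(im,cv2.COLOR_BGR2HSV)
sl=(slice(145,250),slice(220,270))
hh=h[sl]
print(im[185:226:4,244].tolist())
def cen(m):
    n,l,s,c=cv2.connectedComponentsWithStats(m.astype(np.uint8));i=1+s[1:,4].argmax();return c[i]+[220,145],s[i]
G=(abs(hh[...,0].astype(int)-60)<18)&(hh[...,1]>110)&(hh[...,2]>60)
Rd=((hh[...,0]<4)|(hh[...,0]>174))&(hh[...,1]>130)&(hh[...,2]>80)
g,sg=cen(G);r,sr=cen(Rd);print(g,sg,r,sr)
gw=ray('wrist',*g,.061);rw=ray('wrist',*r,.061);print(gw,rw,(gw+rw)/2,np.degrees(np.arctan2(*(gw-rw)[[1,0]])),np.linalg.norm(gw-rw))
# bright handle mask between
m=((hh[...,1]<60)&(hh[...,2]>110)).astype(np.uint8)
for v in range(int(g[1])+3,int(r[1])-2,3):
    c=np.flatnonzero(m[v-145]);print(v,c.min()+220,c.max()+220,len(c))
E
```

```text
[[124, 135, 136], [110, 120, 124], [119, 140, 125], [84, 92, 90], [103, 108, 112], [159, 165, 162], [160, 165, 161], [159, 164, 163], [159, 165, 164], [58, 61, 155], [122, 134, 138]]
[238.5 195. ] [17 50  4  1  4] [243.17391304 221.04347826] [16 75 16  3 23]
[ 0.45065104 -0.31436034  0.061     ] [ 0.44579136 -0.35511784  0.061     ] [ 0.4482212  -0.33473909  0.061     ] 83.20049718671136 0.04104619380174632
198 223 269 7
201 221 269 19
204 220 269 26
207 220 269 25
210 220 269 25
213 220 269 25
216 220 269 26
```

```bash
python3 - <<'E'
from h import *
a=np.radians(74.7);d=np.array([np.cos(a),np.sin(a),0])
to(np.array([.452,-.336,.13])-.045*d,R.from_quat(arm.state()['eef_rot']))
E
```

```text
slide mm [-93.2 -19.3 133.7] rot deg [0. 0. 0.]
```

```bash
python3 -m creep '{"slide":[[-0.023,-0.005,0.033],[-0.046,-0.010,0.066],[-0.070,-0.015,0.1],[-0.093,-0.019,0.134],[-0.093,-0.019,0.134],[-0.093,-0.019,0.134]],"delta_rot":[[0,0,0],[0,0,0],[0,0,0],[0,0,0],[0,0,0],[0,0,0]]}' 0 
python3 - <<'E'
from h import *
st()
im=shot('wrist','e.png')[:,:,::-1]
h=cv2.cvtColor(np.ascontiguousarray(im),cv2.COLOR_BGR2HSV)
cv2.imwrite('pics/e2.png',cv2.resize(im[40:300,150:350],None,fx=2.3,fy=2.3))
print(arm.find_in('wrist','gauge')[:1],proj('wrist',[.452,-.336,.061]))
E
```

```text
time: 2.38
eef_pos: [0.4373, -0.3795, 0.1269]
eef_rot: [0.799, 0.602, -0.0, -0.003]
contact_force: [0.4, -0.3, 0.6]
width: 1.002
grasp_force: 0.0
t 2.38 p [ 0.4373 -0.3795  0.1269] F [ 0.35 -0.28  0.58] T [-0.03 -0.07 -0.01] w 1.002 g 0.0
[{'at': [0.4572, -0.3215, 0.0642], 'conf': 0.96}] [255.46481008 155.60534651]
```

View pics/e2.png

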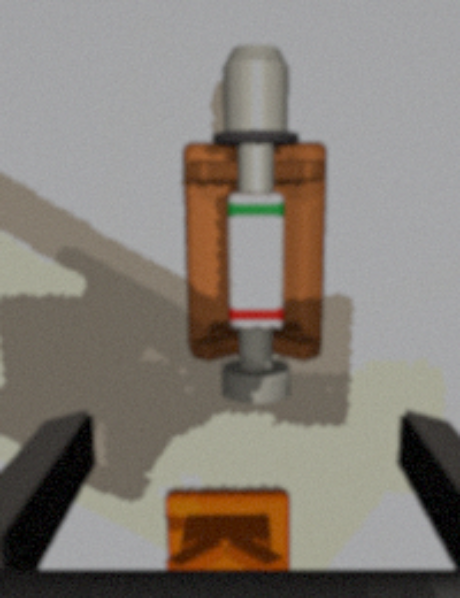

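The crop shows the gauge clearly and nearly upright: go tip (257,48), handle x 229–284, green band y 210, red band y 315. The tool is already aligned with it.

```bash
python3 - <<'E'
from h import *
q=lambda u,v:(150+u/2.3-.3,40+v/2.3-.3)
A=ray('wrist',*q(256.5,194),.061);B=ray('wrist',*q(256,327),.061);print(A,B,np.linalg.norm(A-B))
im=cv2.imread('pics/e.png');g=cv2.GaussianBlur(im,(3,3),0).astype(float).mean(2);mid=[]
for v in range(136,176,2):
    d=np.abs(np.gradient(im[v,230:295].astype(float)[:,0]));  # blue: orange->white
    gr=np.gradient(cv2.GaussianBlur(im[v:v+1],(3,1),0)[0,230:295,0].astype(float)); mid.append((v,230+gr.argmax(),230+gr.argmin()))
mid=np.array(mid);print(mid.tolist());c=(mid[:,1]+mid[:,2])/2;p=np.polyfit(mid[:,0],c,1)
va,vb=q(0,194)[1],q(0,327)[1]
A=ray('wrist',np.polyval(p,va),va,.061);B=ray('wrist',np.polyval(p,vb),vb,.061);m=(A+B)/2;d=A-B;an=np.arctan2(d[1],d[0]);print(A,B,m,np.degrees(an))
s=arm.state();T=R.from_quat(s['eef_rot']).as_matrix();print('tool ang',np.degrees(np.arctan2(T[1,0],T[0,0])),T.round(3))
a=np.radians(74.2)
to([m[0],m[1],.03],R.from_matrix(np.array([[np.cos(a),np.sin(a),0],[np.sin(a),-np.cos(a),0],[0,0,-1]])))
for n in('go_tip','nogo_tip'): print(n,[(round(d['conf'],2),np.round(d['at'],3).tolist()) for d in arm.find_in('wrist',n)[:2]])
E
```

```text
[ 0.46465079 -0.31030861  0.061     ] [ 0.45027349 -0.36125114  0.061     ] 0.05293249303727669
[[136, 291, 230], [138, 291, 273], [140, 249, 230], [142, 290, 230], [144, 290, 230], [146, 290, 230], [148, 290, 230], [150, 290, 230], [152, 290, 230], [154, 290, 230], [156, 290, 230], [158, 290, 230], [160, 290, 273], [162, 290, 273], [164, 290, 273], [166, 249, 273], [168, 249, 272], [170, 249, 273], [172, 249, 272], [174, 250, 231]]
[ 0.46529067 -0.31048948  0.061     ] [ 0.45205668 -0.36175644  0.061     ] [ 0.45867367 -0.33612296  0.061     ] 75.52571533722356
tool ang 74.19174228885394 [[ 0.272  0.962  0.001]
 [ 0.962 -0.272 -0.001]
 [-0.001  0.002 -1.   ]]
slide mm [ 47.5   5.1 101.1] rot deg [ 0.09  0.03 -0.01]
go_tip [(0.73, [0.459, -0.317, 0.059]), (0.56, [0.45, -0.333, 0.013])]
nogo_tip [(0.81, [0.457, -0.322, 0.063])]
```

```bash
python3 - <<'E'
from h import *
st()
a=np.radians(74.2)
to([.4574,-.3358,.031],R.from_matrix(np.array([[np.cos(a),np.sin(a),0],[np.sin(a),-np.cos(a),0],[0,0,-1]])))
E
```

```text
t 2.58 p [ 0.442  -0.3802  0.1324] F [ 0.58 -0.17 -0.06] T [-0.05 -0.11  0.01] w 1.002 g 0.0
slide mm [ 47.2   2.4 101.3] rot deg [0.22 0.13 0.11]
```

The arm was still settling when that picture was taken, so I re-measure now that it is at rest.

```bash
cat > band.py <<'E'
from h import *
P0=arm.calibration('wrist')['pose'];s0=arm.state()['eef_pos'];im=shot('wrist','f.png');P1=arm.calibration('wrist')['pose']
print('drift',np.abs(np.array(P1)-P0).max());st()
h=cv2.cvtColor(im,cv2.COLOR_RGB2HSV);h[:90]=0;h[215:]=0;h[:,:225]=0;h[:,300:]=0
H=h[...,0].astype(int)
out=[]
for m in((abs(H-60)<20)&(h[...,1]>100)&(h[...,2]>50),((H<5)|(H>172))&(h[...,1]>140)&(h[...,2]>80)):
    n,l,s,c=cv2.connectedComponentsWithStats(m.astype(np.uint8));i=1+s[1:,4].argmax();print(c[i],s[i]);out.append(ray('wrist',*c[i],.061))
g,r=out;m=(g+r)/2;d=g-r;an=np.arctan2(d[1],d[0]);print(g,r,'mid',m,'ang',np.degrees(an),'L',np.linalg.norm(d))
E
python3 band.py; python3 band.py
```

```text
drift 0.0005757550182584614
t 2.63 p [ 0.4422 -0.38    0.1324] F [-0.38 -0.95  0.1 ] T [-0.04 -0.07 -0.01] w 1.001 g 0.0
[254.92307692 130.51648352] [244 129  23   4  91]
[254.72131148 175.40983607] [244 173  24   5  61]
[ 0.45906964 -0.31403394  0.061     ] [ 0.44769525 -0.35372494  0.061     ] mid [ 0.45338245 -0.33387944  0.061     ] ang 74.009095925799 L 0.04128865079029833
drift 0.0004070262263259905
t 2.68 p [ 0.4422 -0.3798  0.1322] F [-0.05  0.48 -0.03] T [-0.03 -0.11  0.  ] w 1.002 g 0.0
[255.01333333 130.89333333] [244 129  23   5  75]
[255.22222222 175.83333333] [244 174  24   4  72]
[ 0.45899983 -0.31410388  0.061     ] [ 0.44800569 -0.35394232  0.061     ] mid [ 0.45350276 -0.3340231   0.061     ] ang 74.5721901760614 L 0.0413276228190481
```

```bash
python3 -m creep '{"slide":[[0.03,-0.001,0.01],[0.047,-0.0017,0.03],[0.047,-0.0017,0.06],[0.047,-0.0017,0.085],[0.047,-0.0017,0.101],[0.047,-0.0017,0.101],[0.047,-0.0017,0.101]],"delta_rot":[[0,0,0],[0,0,0],[0,0,0],[0,0,0],[0,0,0],[0,0,0],[0,0,0]]}' 0 
python3 - <<'E'
from h import *
a=np.radians(74.3);shot('top')
st();to([.4534,-.334,.031],R.from_matrix(np.array([[np.cos(a),np.sin(a),0],[np.sin(a),-np.cos(a),0],[0,0,-1]])))
E
```

```text
time: 3.27
eef_pos: [0.4523, -0.333, 0.0292]
eef_rot: [0.797, 0.604, 0.0, -0.0]
contact_force: [0.4, 0.5, 0.1]
width: 1.001
grasp_force: 0.0
t 3.32 p [ 0.453  -0.334   0.0303] F [0.22 0.51 0.81] T [-0.03 -0.05 -0.02] w 1.003 g 0.0
slide mm [ 0.1  0.3 -0.7] rot deg [0.12 0.06 0.06]
```

```bash
python3 -m creep '{"slide":[[0,0,0],[0,0,0],[0,0,0],[0,0,0],[0,0,0],[0,0,0],[0,0,0],[0,0,0]],"delta_rot":[[0,0,0],[0,0,0],[0,0,0],[0,0,0],[0,0,0],[0,0,0],[0,0,0],[0,0,0]]}' 1 25
python3 - <<'E'
from h import *
st()
E
```

```text
time: 3.98
eef_pos: [0.4518, -0.3335, 0.0289]
eef_rot: [0.797, 0.604, -0.0, -0.0]
contact_force: [1.3, 0.7, 0.0]
width: 0.469
grasp_force: 0.0
t 3.98 p [ 0.4518 -0.3335  0.0289] F [1.31 0.66 0.03] T [-0.05 -0.05  0.03] w 0.469 g 0.0
```

```bash
python3 -m creep '{"slide":[[0,0,0],[0,0,0],[0,0,0],[0,0,0],[0,0,0],[0,0,0],[0,0,0]],"delta_rot":[[0,0,0],[0,0,0],[0,0,0],[0,0,0],[0,0,0],[0,0,0],[0,0,0]]}' 1 25
python3 - <<'E'
from h import *
for i in range(4): shot('top');st()
E
```

```text
time: 4.57
eef_pos: [0.4531, -0.3342, 0.0294]
eef_rot: [0.797, 0.604, 0.001, 0.001]
contact_force: [5.2, -0.8, -0.5]
width: 0.229
grasp_force: 25.0
t 4.62 p [ 0.4531 -0.3342  0.0294] F [ 6.1  -1.05 -0.66] T [-0.18 -1.01  0.  ] w 0.23 g 25.0
t 4.67 p [ 0.4531 -0.3342  0.0295] F [ 5.34 -1.27  0.22] T [-0.15 -0.98 -0.07] w 0.233 g 25.0
t 4.72 p [ 0.453  -0.3342  0.0294] F [ 5.09 -0.99  0.5 ] T [-0.23 -0.98 -0.01] w 0.232 g 25.0
t 4.77 p [ 0.453  -0.3342  0.0294] F [ 4.79 -0.88 -0.6 ] T [-0.17 -0.98  0.03] w 0.237 g 25.0
```

```bash
python3 -m creep '{"slide":[[0,0,-0.02],[0,0,-0.05],[0,0,-0.085],[0,0,-0.115],[0,0,-0.115]],"delta_rot":[[0,0,0],[0,0,0],[0,0,0],[0,0,0],[0,0,0]]}' 1 25
python3 -m creep '{"slide":[[0.031,-0.007,0],[0.062,-0.014,0],[0.093,-0.022,0],[0.124,-0.029,0],[0.155,-0.036,0],[0.187,-0.0435,0],[0.187,-0.0435,0],[0.187,-0.0435,0],[0.187,-0.0435,0],[0.187,-0.0435,0]],"delta_rot":[[0,0,-5],[0,0,-10],[0,0,-15],[0,0,-20],[0,0,-25],[0,0,-29.7],[0,0,-29.7],[0,0,-29.7],[0,0,-29.7],[0,0,-29.7]]}' 1 25
cat > foot.py <<'E'
from h import *
import sys
P0=arm.calibration('wrist')['pose'];im=shot('wrist',sys.argv[1]);P1=arm.calibration('wrist')['pose'];print('drift',np.abs(np.array(P1)-P0).max());s=st()
T=R.from_quat(s['eef_rot']).as_matrix();print('tool ang',np.degrees(np.arctan2(T[1,0],T[0,0])),T[:,2].round(4))
h=cv2.cvtColor(im,cv2.COLOR_RGB2HSV);m=cv2.inRange(h,(98,110,40),(130,255,255))
n,l,S,c=cv2.connectedComponentsWithStats(m);i=1+S[1:,4].argmax();pts=np.argwhere(l==i)[:,::-1].astype(np.float32)
# rectify to foot top plane, then min area rect (mm)
W=np.array([ray('wrist',*p,.010)[:2]*1000 for p in cv2.convexHull(pts)[:,0]],np.float32)
rr=cv2.minAreaRect(W);print('foot',rr)
E
python3 foot.py g.png
```

```text
time: 5.18
eef_pos: [0.4538, -0.3363, 0.1502]
eef_rot: [0.797, 0.604, -0.0, 0.005]
contact_force: [0.9, -1.6, -0.5]
width: 0.231
grasp_force: 25.0
time: 6.02
eef_pos: [0.4599, -0.1426, 0.1432]
eef_rot: [0.616, 0.788, -0.001, -0.001]
contact_force: [0.5, -0.6, -2.2]
width: 0.234
grasp_force: 25.0
drift 0.00048369502023787314
t 6.07 p [ 0.4601 -0.1429  0.1434] F [ 0.28 -0.93 -0.72] T [-0.06 -0.13  0.07] w 0.231 g 25.0
tool ang 103.90850380848332 [-0.0012 -0.     -1.    ]
foot ((429.72137451171875, -13.923175811767578), (106.7452621459961, 75.34962463378906), 13.934847831726074)
```

View pics/g.png

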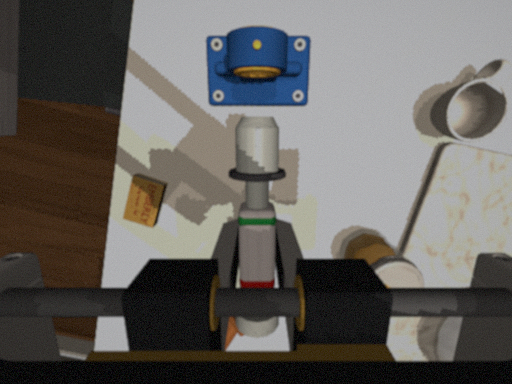

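The view shows the pedestal's foot at columns 207–310 and rows 37–105, with four white screws and the nipple at (257,44). The gauge is held straight, its go tip at (257,120) pointing at the bore. The housing spoils the foot's hull, so I use the screws instead.

```bash
cat > scr.py <<'E'
from h import *
import sys
im=cv2.imread('pics/'+sys.argv[1])
h=cv2.cvtColor(im,cv2.COLOR_BGR2HSV);C=[]
for u,v in eval(sys.argv[2]):
    w=h[v-8:v+9,u-8:u+9];m=((w[...,1]<95)&(w[...,2]>90)).astype(np.uint8);n,l,S,c=cv2.connectedComponentsWithStats(m)
    k=1+np.argmin(np.linalg.norm(c[1:]-8,axis=1));C.append(c[k]+[u-8,v-8]);print(C[-1],S[k,4])
W=np.array([ray('wrist',*p,.0105) for p in C]);m=W.mean(0);d=(W[1]-W[0]+W[3]-W[2])[:2]
print(W.round(4).tolist(),'centre',m,'foot y ang',np.degrees(np.arctan2(d[1],d[0])),'dims',[np.linalg.norm(W[i]-W[j]).round(4) for i,j in((0,1),(2,3),(0,2),(1,3))])
a=np.array([-d[1],d[0]]);a/=np.linalg.norm(a);print('u',a,np.degrees(np.arctan2(a[1],a[0])))
E
python3 scr.py g.png '[(216,44),(299,44),(218,96),(298,96)]'
python3 - <<'E'
from h import *
st();print('nipple',ray('wrist',257,44,.115),'tip',ray('wrist',257,118,.165))
E
```

```text
[216.17647059  43.07189542] 153
[299.46923077  44.26923077] 130
[217.94117647  95.30252101] 119
[297.46218487  95.71428571] 119
[[0.3821, -0.0024, 0.0105], [0.4666, 0.0174, 0.0105], [0.3944, -0.0522, 0.0105], [0.4787, -0.0318, 0.0105]] centre [ 0.43044563 -0.01725529  0.0105    ] foot y ang 13.422929798352415 dims [np.float64(0.0868), np.float64(0.0868), np.float64(0.0513), np.float64(0.0506)]
u [-0.23213719  0.97268305] 103.42292979835241
t 6.07 p [ 0.4601 -0.1429  0.1434] F [ 0.28 -0.93 -0.72] T [-0.06 -0.13  0.07] w 0.231 g 25.0
nipple [ 0.42978734 -0.01836761  0.115     ] tip [ 0.4418341  -0.06703026  0.165     ]
```

```bash
cat > tgt.py <<'E'
from h import *
import sys
C=np.array([.4303,-.0180]);a=np.radians(103.8);u=np.array([np.cos(a),np.sin(a)]);v=np.array([u[1],-u[0]])
Rb=R.from_matrix(np.array([[u[0],u[1],0],[u[1],-u[0],0],[0,0,-1]]))
def rep():
    s=arm.state();d=s['eef_pos'][:2]-C;F=np.array(s['contact_force'])
    T=R.from_quat(s['eef_rot']);Tq=T.inv().apply(s['torque'])
    print('t %.2f along %.1f lat %.1f z %.1f mm | F u %.1f v %.1f z %.1f | Ttool'%(s['time'],1e3*d@u,1e3*d@v,1e3*s['eef_pos'][2],F[:2]@u,F[:2]@v,F[2]),Tq.round(2),'rot err',np.degrees((Rb.inv()*T).as_rotvec()).round(1))
if __name__=='__main__':
    for i in range(int(sys.argv[4]) if len(sys.argv)>4 else 1):
        shot('top');rep()
    if len(sys.argv)>3:
        al,la,z=[float(x)/1000 for x in sys.argv[1:4]];to([*(C+al*u+la*v),z],Rb)
E
python3 tgt.py -104 0 64.4 3
```

```text
t 6.12 along -128.4 lat -0.7 z 143.6 mm | F u 0.2 v -0.1 z -1.0 | Ttool [-0.08 -0.07 -0.01] rot err [ 0.   0.  -0.1]
t 6.17 along -128.4 lat -0.6 z 143.7 mm | F u -1.1 v 0.9 z -2.4 | Ttool [-0.09 -0.07 -0.04] rot err [ 0.   0.  -0.1]
t 6.22 along -128.3 lat -0.5 z 143.7 mm | F u 0.4 v 0.4 z -1.0 | Ttool [-0.13 -0.12 -0.02] rot err [ 0.   0.  -0.1]
slide mm [24.3  0.6 79.3] rot deg [-0.02 -0.    0.11]
```

```bash
python3 -m creep '{"slide":[[0.008,0.0005,0.025],[0.016,0.0006,0.05],[0.022,0.0006,0.07],[0.0243,0.0006,0.079],[0.0243,0.0006,0.079],[0.0243,0.0006,0.079],[0.0243,0.0006,0.079],[0.0243,0.0006,0.079]],"delta_rot":[[0,0,0],[0,0,0],[0,0,0],[0,0,0],[0,0,0],[0,0,0],[0,0,0],[0,0,0]]}' 1 25
python3 tgt.py -96 0 64.4 2
```

```text
time: 6.88
eef_pos: [0.4569, -0.1191, 0.0665]
eef_rot: [0.616, 0.788, 0.0, 0.002]
contact_force: [-0.5, -0.4, -1.4]
width: 0.231
grasp_force: 25.0
t 6.93 along -104.4 lat 1.6 z 66.4 mm | F u 0.7 v -0.6 z -1.3 | Ttool [-0.07 -0.05 -0.1 ] rot err [-0.1 -0.1 -0.2]
t 6.98 along -104.2 lat 1.4 z 66.2 mm | F u 0.5 v 0.7 z -1.7 | Ttool [-0.09 -0.07  0.02] rot err [-0.1 -0.1 -0.2]
slide mm [ 8.2 -1.3  1.8] rot deg [0.13 0.11 0.2 ]
```

```bash
python3 -m creep '{"slide":[[0.002,0,0],[0.003,0,0],[0.003,0,0],[0.003,0,0]],"delta_rot":[[0,0,0],[0,0,0],[0,0,0],[0,0,0]]}' 1 25
python3 tgt.py -96 0 64.4 2
```

```text
time: 7.32
eef_pos: [0.4545, -0.115, 0.065]
eef_rot: [0.615, 0.788, 0.0, 0.0]
contact_force: [0.6, 0.4, -1.3]
width: 0.238
grasp_force: 25.0
t 7.37 along -100.1 lat 0.4 z 64.9 mm | F u 1.0 v 0.3 z -0.9 | Ttool [-0.11 -0.01 -0.04] rot err [-0.  -0.  -0.2]
t 7.42 along -100.0 lat 0.3 z 64.9 mm | F u 0.4 v 0.6 z -1.1 | Ttool [-0.07 -0.02  0.01] rot err [ 0.   0.  -0.2]
slide mm [ 4.  -0.3  0.5] rot deg [-0.   -0.    0.22]
```

```bash
python3 -m creep '{"slide":[[0.002,0,0.0003],[0.004,0,0.0003],[0.005,0,0.0003],[0.005,0,0.0003],[0.005,0,0.0003]],"delta_rot":[[0,0,0],[0,0,0],[0,0,0],[0,0,0],[0,0,0]]}' 1 25
python3 tgt.py
python3 -m creep '{"slide":[[0.001,0,0],[0.002,0,0],[0.003,0,0],[0.003,0,0],[0.003,0,0]],"delta_rot":[[0,0,0],[0,0,0],[0,0,0],[0,0,0],[0,0,0]]}' 1 25
python3 tgt.py 0 0 0 3
```

```text
time: 7.83
eef_pos: [0.4533, -0.1102, 0.0645]
eef_rot: [0.615, 0.788, -0.0, -0.0]
contact_force: [0.9, 0.6, -1.6]
width: 0.234
grasp_force: 25.0
t 7.88 along -95.1 lat 0.4 z 64.6 mm | F u 0.4 v -0.7 z -0.9 | Ttool [-0.03 -0.04  0.01] rot err [-0.  -0.  -0.2]
time: 8.3
eef_pos: [0.4526, -0.1073, 0.0646]
eef_rot: [0.615, 0.788, 0.0, 0.0]
contact_force: [-0.1, -0.1, -2.0]
width: 0.232
grasp_force: 25.0
t 8.35 along -92.1 lat 0.4 z 64.6 mm | F u 0.1 v 0.7 z -1.0 | Ttool [-0.07  0.   -0.01] rot err [-0.  -0.  -0.2]
t 8.40 along -92.1 lat 0.3 z 64.6 mm | F u -0.1 v -0.5 z -0.9 | Ttool [-0.08 -0.05 -0.01] rot err [-0.   0.  -0.2]
t 8.45 along -92.1 lat 0.4 z 64.6 mm | F u 0.7 v -0.1 z -2.0 | Ttool [-0.13  0.   -0.02] rot err [-0.  -0.  -0.2]
slide mm [92.1 -0.  64.6] rot deg [0.   0.   0.22]
```

```bash
python3 -m creep '{"slide":[[0.001,0,0],[0.0015,0,0],[0.0015,0,0],[0.0015,0,0]],"delta_rot":[[0,0,0],[0,0,0],[0,0,0],[0,0,0]]}' 1 25 >/dev/null
python3 tgt.py 0 0 0 2
python3 -m creep '{"slide":[[0.001,0,0],[0.0015,0,0],[0.0015,0,0]],"delta_rot":[[0,0,0],[0,0,0],[0,0,0]]}' 1 25 >/dev/null
python3 tgt.py 0 0 0 3
```

```text
t 8.83 along -90.6 lat 0.3 z 64.6 mm | F u -0.7 v -0.1 z -2.2 | Ttool [-0.12 -0.12  0.02] rot err [-0.  -0.  -0.2]
t 8.88 along -90.6 lat 0.3 z 64.6 mm | F u 1.0 v -1.1 z -1.4 | Ttool [-0.05 -0.1  -0.02] rot err [-0.  -0.  -0.2]
slide mm [90.6  0.  64.6] rot deg [0.   0.   0.22]
t 9.18 along -89.0 lat 0.3 z 64.5 mm | F u -0.0 v 0.5 z -1.0 | Ttool [-0.08 -0.04 -0.05] rot err [ 0.   0.  -0.2]
t 9.23 along -89.1 lat 0.3 z 64.6 mm | F u 0.1 v 0.2 z -1.3 | Ttool [-0.1  -0.04 -0.03] rot err [ 0.  -0.  -0.2]
t 9.28 along -89.1 lat 0.3 z 64.6 mm | F u -0.2 v -0.5 z -1.0 | Ttool [-0.06 -0.06  0.02] rot err [ 0.   0.  -0.2]
slide mm [89.1  0.  64.6] rot deg [-0.   -0.    0.22]
```

```bash
python3 -m creep '{"slide":[[0.001,0,0],[0.001,0,0],[0.001,0,0]],"delta_rot":[[0,0,0],[0,0,0],[0,0,0]]}' 1 25 >/dev/null
python3 tgt.py 0 0 0 2
python3 -m creep '{"slide":[[0.001,0,0],[0.001,0,0],[0.001,0,0]],"delta_rot":[[0,0,0],[0,0,0],[0,0,0]]}' 1 25 >/dev/null
python3 tgt.py 0 0 0 3
```

```text
t 9.58 along -88.3 lat 0.2 z 64.5 mm | F u -1.5 v -0.7 z -1.0 | Ttool [ 0.   -0.2  -0.04] rot err [ 0.  -0.  -0.2]
t 9.63 along -88.2 lat 0.2 z 64.5 mm | F u -0.8 v 0.2 z -1.6 | Ttool [ 0.07 -0.17 -0.02] rot err [ 0.  -0.  -0.2]
slide mm [88.3  0.2 64.5] rot deg [-0.01  0.01  0.22]
t 9.93 along -87.6 lat 0.1 z 64.6 mm | F u -4.1 v -1.4 z -1.4 | Ttool [ 0.24 -0.71 -0.1 ] rot err [ 0.  -0.1 -0.2]
t 9.98 along -87.5 lat 0.1 z 64.6 mm | F u -3.2 v -1.4 z -3.2 | Ttool [ 0.25 -0.75 -0.08] rot err [ 0.  -0.  -0.2]
t 10.03 along -87.5 lat 0.1 z 64.6 mm | F u -4.0 v -1.9 z -2.9 | Ttool [ 0.24 -0.75 -0.15] rot err [ 0.  -0.  -0.2]
slide mm [87.6  0.2 64.5] rot deg [-0.02  0.04  0.23]
```

```bash
python3 -m creep '{"slide":[[0,-0.0004,0.0004],[0,-0.0007,0.0007],[0,-0.0007,0.0007],[0,-0.0007,0.0007]],"delta_rot":[[0,0,0.2],[0,0,0.2],[0,0,0.2],[0,0,0.2]]}' 1 25 >/dev/null
python3 tgt.py 0 0 0 3
```

```text
t 10.42 along -87.3 lat -0.2 z 64.1 mm | F u -3.7 v -1.9 z -0.9 | Ttool [ 0.22 -0.58 -0.08] rot err [-0. -0. -0.]
t 10.47 along -87.3 lat -0.2 z 64.0 mm | F u -3.8 v -1.0 z -0.8 | Ttool [ 0.2  -0.55 -0.08] rot err [-0. -0. -0.]
t 10.52 along -87.3 lat -0.2 z 64.0 mm | F u -3.3 v -1.8 z -0.8 | Ttool [ 0.22 -0.55 -0.13] rot err [-0. -0. -0.]
slide mm [87.3  0.2 64. ] rot deg [0.02 0.02 0.02]
```

```bash
python3 -m creep '{"slide":[[0,-0.0005,0.0001],[0,-0.0009,0.0002],[0,-0.0009,0.0002],[0,-0.0009,0.0002]],"delta_rot":[[0,0,0],[0,0,0],[0,0,0],[0,0,0]]}' 1 25 >/dev/null
python3 tgt.py 0 0 0 3
```

```text
t 10.90 along -86.3 lat -1.4 z 63.4 mm | F u -0.2 v -0.2 z -2.1 | Ttool [-0.08 -0.03 -0.01] rot err [ 0.   0.1 -0. ]
t 10.95 along -86.4 lat -1.5 z 63.4 mm | F u 0.6 v 0.1 z -1.0 | Ttool [-0.13  0.    0.05] rot err [ 0.   0.1 -0. ]
t 11.00 along -86.6 lat -1.4 z 63.5 mm | F u 0.6 v -0.5 z -0.7 | Ttool [-0.1  -0.04 -0.  ] rot err [ 0.   0.1 -0. ]
slide mm [86.5  1.4 63.5] rot deg [-0.01 -0.05  0.02]
```

```bash
python3 -m creep '{"slide":[[0.001,0,0],[0.0015,0,0],[0.0015,0,0]],"delta_rot":[[0,0,0],[0,0,0],[0,0,0]]}' 1 25 >/dev/null
python3 tgt.py 0 0 0 3
python3 -m creep '{"slide":[[0.001,0,0],[0.001,0,0],[0.001,0,0]],"delta_rot":[[0,0,0],[0,0,0],[0,0,0]]}' 1 25 >/dev/null
python3 tgt.py 0 0 0 3
```

```text
t 11.30 along -85.5 lat -1.3 z 63.6 mm | F u -1.0 v -0.3 z -2.0 | Ttool [-0.03 -0.04  0.05] rot err [ 0.  0. -0.]
t 11.35 along -85.5 lat -1.3 z 63.7 mm | F u -0.1 v -0.8 z -1.7 | Ttool [-0.08 -0.08  0.01] rot err [ 0.  0. -0.]
t 11.40 along -85.6 lat -1.3 z 63.7 mm | F u 0.3 v -0.0 z -1.1 | Ttool [-0.1  -0.05  0.03] rot err [ 0.  0. -0.]
slide mm [85.6  1.3 63.7] rot deg [-0.   -0.    0.02]
t 11.70 along -84.6 lat -1.3 z 63.7 mm | F u -0.4 v -0.5 z -1.8 | Ttool [-0.06  0.01 -0.  ] rot err [ 0.  0. -0.]
t 11.75 along -84.6 lat -1.3 z 63.7 mm | F u 0.5 v -0.2 z -0.7 | Ttool [-0.09 -0.03 -0.02] rot err [-0. -0. -0.]
t 11.80 along -84.6 lat -1.3 z 63.7 mm | F u -0.2 v -0.2 z -1.3 | Ttool [-0.09 -0.03 -0.03] rot err [-0. -0. -0.]
slide mm [84.6  1.3 63.7] rot deg [0.   0.   0.02]
```

```bash
python3 -m creep '{"slide":[[0.001,0,0],[0.002,0,0],[0.003,0,0],[0.003,0,0]],"delta_rot":[[0,0,0],[0,0,0],[0,0,0],[0,0,0]]}' 1 25 >/dev/null
python3 tgt.py 0 0 0 2
python3 -m creep '{"slide":[[0.001,0,0],[0.002,0,0],[0.003,0,0],[0.004,0,0],[0.004,0,0]],"delta_rot":[[0,0,0],[0,0,0],[0,0,0],[0,0,0],[0,0,0]]}' 1 25 >/dev/null
python3 tgt.py 0 0 0 3
```

```text
t 12.18 along -81.5 lat -1.3 z 63.7 mm | F u 0.9 v 0.6 z -1.8 | Ttool [-0.14 -0.04  0.05] rot err [ 0.  0. -0.]
t 12.23 along -81.5 lat -1.3 z 63.7 mm | F u 1.0 v 0.6 z -1.0 | Ttool [-0.13 -0.09 -0.  ] rot err [ 0.  0. -0.]
slide mm [81.5  1.3 63.7] rot deg [-0.   -0.    0.03]
t 12.70 along -77.5 lat -1.3 z 63.7 mm | F u 0.0 v 0.5 z -1.1 | Ttool [-0.1  0.  -0. ] rot err [ 0.  0. -0.]
t 12.75 along -77.6 lat -1.3 z 63.7 mm | F u 0.5 v 0.3 z -1.5 | Ttool [-0.06 -0.03 -0.04] rot err [-0. -0. -0.]
t 12.80 along -77.6 lat -1.3 z 63.7 mm | F u 0.4 v 0.6 z -0.5 | Ttool [-0.09 -0.1   0.  ] rot err [ 0. -0. -0.]
slide mm [77.6  1.3 63.7] rot deg [-0.    0.    0.02]
```

Sliding freely; on towards the collar at about −64.

```bash
python3 -m creep '{"slide":[[0.001,0,0],[0.003,0,0],[0.005,0,0],[0.005,0,0],[0.005,0,0]],"delta_rot":[[0,0,0],[0,0,0],[0,0,0],[0,0,0],[0,0,0]]}' 1 25 >/dev/null
python3 tgt.py 0 0 0 2
python3 -m creep '{"slide":[[0.001,0,0],[0.002,0,0],[0.003,0,0],[0.004,0,0],[0.004,0,0]],"delta_rot":[[0,0,0],[0,0,0],[0,0,0],[0,0,0],[0,0,0]]}' 1 25 >/dev/null
python3 tgt.py 0 0 0 3
```

```text
t 13.27 along -72.5 lat -1.3 z 63.7 mm | F u -0.6 v 0.2 z -1.3 | Ttool [-0.09 -0.01  0.03] rot err [-0. -0. -0.]
t 13.32 along -72.6 lat -1.3 z 63.7 mm | F u 0.3 v 0.0 z -1.6 | Ttool [-0.11 -0.1   0.05] rot err [-0. -0. -0.]
slide mm [72.6  1.3 63.7] rot deg [0.   0.   0.03]
t 13.78 along -68.5 lat -1.3 z 63.6 mm | F u 0.6 v 0.1 z -0.9 | Ttool [-0.09 -0.11 -0.05] rot err [ 0.  0. -0.]
t 13.83 along -68.6 lat -1.3 z 63.7 mm | F u -0.8 v -0.2 z -2.0 | Ttool [-0.11 -0.04  0.08] rot err [-0. -0. -0.]
t 13.88 along -68.6 lat -1.3 z 63.7 mm | F u 0.5 v 0.5 z -0.9 | Ttool [-0.13 -0.06 -0.  ] rot err [-0. -0. -0.]
slide mm [68.6  1.3 63.7] rot deg [0.   0.   0.02]
```

```bash
python3 -m creep '{"slide":[[0.001,0,0],[0.002,0,0],[0.002,0,0],[0.002,0,0]],"delta_rot":[[0,0,0],[0,0,0],[0,0,0],[0,0,0]]}' 1 25 >/dev/null
python3 tgt.py 0 0 0 2
python3 -m creep '{"slide":[[0.0005,0,0],[0.001,0,0],[0.001,0,0],[0.001,0,0]],"delta_rot":[[0,0,0],[0,0,0],[0,0,0],[0,0,0]]}' 1 25 >/dev/null
python3 tgt.py 0 0 0 3
```

```text
t 14.27 along -66.6 lat -1.3 z 63.7 mm | F u -0.2 v 0.1 z -0.8 | Ttool [-0.16 -0.08  0.01] rot err [-0. -0. -0.]
t 14.32 along -66.6 lat -1.3 z 63.7 mm | F u -1.1 v 0.2 z -2.1 | Ttool [-0.05 -0.04 -0.02] rot err [ 0. -0. -0.]
slide mm [66.6  1.3 63.7] rot deg [-0.    0.    0.02]
t 14.70 along -65.6 lat -1.3 z 63.7 mm | F u -0.2 v 0.1 z -1.8 | Ttool [-0.1  -0.08  0.05] rot err [-0. -0. -0.]
t 14.75 along -65.6 lat -1.3 z 63.7 mm | F u -0.3 v -0.4 z -1.4 | Ttool [-0.08 -0.01  0.  ] rot err [-0. -0. -0.]
t 14.80 along -65.7 lat -1.3 z 63.7 mm | F u 0.3 v 0.7 z -1.2 | Ttool [-0.09 -0.04  0.  ] rot err [-0. -0. -0.]
slide mm [65.7  1.3 63.7] rot deg [0.   0.   0.02]
```

```bash
python3 -m creep '{"slide":[[0.0005,0,0],[0.001,0,0],[0.001,0,0]],"delta_rot":[[0,0,0],[0,0,0],[0,0,0]]}' 1 25 >/dev/null
python3 tgt.py 0 0 0 2
python3 -m creep '{"slide":[[0.0005,0,0],[0.001,0,0],[0.001,0,0]],"delta_rot":[[0,0,0],[0,0,0],[0,0,0]]}' 1 25 >/dev/null
python3 tgt.py 0 0 0 3
```

```text
t 15.10 along -64.6 lat -1.3 z 63.7 mm | F u -0.5 v 0.1 z -2.3 | Ttool [-0.12 -0.02  0.03] rot err [-0.  0. -0.]
t 15.15 along -64.6 lat -1.3 z 63.6 mm | F u 0.4 v -0.5 z -1.1 | Ttool [-0.07 -0.03  0.04] rot err [ 0.  0. -0.]
slide mm [64.6  1.4 63.6] rot deg [-0.   -0.    0.02]
t 15.45 along -63.6 lat -1.3 z 63.7 mm | F u 0.0 v 0.8 z -1.4 | Ttool [-0.08 -0.07  0.01] rot err [ 0.  0. -0.]
t 15.50 along -63.6 lat -1.3 z 63.7 mm | F u 0.3 v -1.0 z -0.9 | Ttool [-0.07 -0.1   0.04] rot err [-0. -0. -0.]
t 15.55 along -63.6 lat -1.3 z 63.7 mm | F u -0.3 v -0.4 z -1.1 | Ttool [-0.09 -0.06  0.06] rot err [-0. -0. -0.]
slide mm [63.6  1.3 63.7] rot deg [0.   0.   0.02]
```

```bash
python3 -m creep '{"slide":[[0.0005,0,0],[0.001,0,0],[0.001,0,0]],"delta_rot":[[0,0,0],[0,0,0],[0,0,0]]}' 1 25 >/dev/null
python3 tgt.py 0 0 0 2
python3 -m creep '{"slide":[[0.0005,0,0],[0.001,0,0],[0.001,0,0]],"delta_rot":[[0,0,0],[0,0,0],[0,0,0]]}' 1 25 >/dev/null
python3 tgt.py 0 0 0 3
```

```text
t 15.85 along -63.4 lat -1.2 z 63.8 mm | F u -3.3 v -0.3 z -2.4 | Ttool [-0.01 -0.66 -0.05] rot err [-0.  -0.1 -0. ]
t 15.90 along -63.4 lat -1.2 z 63.8 mm | F u -3.9 v -1.1 z -2.2 | Ttool [-0.01 -0.75 -0.02] rot err [-0.  -0.1 -0. ]
slide mm [63.5  1.2 63.7] rot deg [0.01 0.09 0.03]
t 16.20 along -63.4 lat -1.1 z 63.9 mm | F u -7.1 v -0.6 z -3.5 | Ttool [ 0.18 -1.31 -0.02] rot err [-0.  -0.2 -0.1]
t 16.25 along -63.4 lat -1.1 z 63.9 mm | F u -8.3 v -1.2 z -3.7 | Ttool [ 0.08 -1.37 -0.02] rot err [-0.  -0.2 -0.1]
t 16.30 along -63.4 lat -1.1 z 63.9 mm | F u -6.8 v -0.9 z -3.2 | Ttool [ 0.13 -1.26 -0.09] rot err [-0.  -0.2 -0.1]
slide mm [63.6  1.2 63.7] rot deg [0.02 0.2  0.05]
```

```bash
python3 -m creep '{"slide":[[0,0,0],[0,0,0],[0,0,0]],"delta_rot":[[0,0,0],[0,0,0],[0,0,0]]}' 1 25 >/dev/null
python3 tgt.py
python3 -m creep '{"slide":[[-0.002,0,0],[-0.005,0,0],[-0.010,0,0],[-0.017,0,0],[-0.025,0,0],[-0.034,0,0],[-0.044,0,0],[-0.054,0,0],[-0.063,0,0],[-0.063,0,0]],"delta_rot":[[0,0,0],[0,0,0],[0,0,0],[0,0,0],[0,0,0],[0,0,0],[0,0,0],[0,0,0],[0,0,0],[0,0,0]]}' 1 25 >/dev/null
python3 tgt.py 0 0 0 2
```

```text
t 16.60 along -63.4 lat -1.2 z 63.9 mm | F u -7.8 v -1.7 z -4.2 | Ttool [ 0.06 -1.3  -0.03] rot err [-0.  -0.2 -0. ]
t 17.48 along -125.9 lat -1.2 z 63.8 mm | F u -0.4 v -0.2 z -0.6 | Ttool [-0.03 -0.07 -0.03] rot err [-0.  -0.   0.1]
t 17.53 along -125.1 lat -1.4 z 63.6 mm | F u 0.0 v -0.4 z -1.0 | Ttool [-0.11 -0.08  0.01] rot err [0. 0. 0.]
slide mm [125.    1.3  63.6] rot deg [-0.01 -0.03 -0.05]
```

```bash
python3 -m creep '{"slide":[[0,0,-0.02],[0,0,-0.045],[0,0,-0.07],[0,0,-0.095],[0,0,-0.095],[0,0,-0.095]],"delta_rot":[[0,0,0],[0,0,0],[0,0,0],[0,0,0],[0,0,0],[0,0,0]]}' 1 25 >/dev/null
python3 tgt.py
python3 -m creep '{"slide":[[0.02,0,0],[0.05,0,0],[0.08,0,0],[0.11,0,0],[0.14,0,0],[0.17,0,0],[0.2,0,0],[0.217,0,0],[0.217,0,0],[0.217,0,0]],"delta_rot":[[0,0,0],[0,0,0],[0,0,0],[0,0,0],[0,0,0],[0,0,0],[0,0,0],[0,0,0],[0,0,0],[0,0,0]]}' 1 25 >/dev/null
python3 tgt.py 90 -1 63.7 3
```

```text
t 18.08 along -124.0 lat -1.5 z 158.2 mm | F u -0.5 v 1.1 z -1.6 | Ttool [-0.09 -0.09  0.02] rot err [ 0.  0. -0.]
t 18.97 along 92.5 lat -2.4 z 157.2 mm | F u 0.7 v 0.1 z -1.9 | Ttool [-0.07 -0.07 -0.02] rot err [ 0.2  0.  -0.1]
t 19.02 along 92.0 lat -2.1 z 157.5 mm | F u 0.4 v 0.2 z -1.8 | Ttool [-0.04 -0.06 -0.01] rot err [ 0.1  0.  -0. ]
t 19.07 along 91.7 lat -1.8 z 157.9 mm | F u -0.4 v -0.5 z -0.8 | Ttool [-0.1  -0.07  0.01] rot err [0.1 0.  0. ]
slide mm [-1.7  0.9 94.2] rot deg [-0.09 -0.   -0.04]
```

```bash
python3 -m creep '{"slide":[[0,0,0.02],[0,0,0.045],[0,0,0.07],[0,0,0.088],[0,0,0.0945],[0,0,0.0945],[0,0,0.0945],[0,0,0.0945]],"delta_rot":[[0,0,0],[0,0,0],[0,0,0],[0,0,0],[0,0,0],[0,0,0],[0,0,0],[0,0,0]]}' 1 25 >/dev/null
python3 tgt.py 76 -1 63.7 2
```

```text
t 19.78 along 91.7 lat 0.2 z 65.6 mm | F u 0.6 v -0.8 z -1.7 | Ttool [-0.08 -0.03 -0.05] rot err [-0.2 -0.1  0. ]
t 19.83 along 91.8 lat 0.1 z 65.6 mm | F u 0.0 v 0.1 z -1.6 | Ttool [-0.04  0.02 -0.03] rot err [-0.2 -0.1 -0. ]
slide mm [-15.8  -1.1   1.9] rot deg [0.17 0.05 0.01]
```

```bash
python3 -m creep '{"slide":[[-0.006,0,0],[-0.012,0,0],[-0.0155,0,0],[-0.0155,0,0],[-0.0155,0,0],[-0.0155,0,0]],"delta_rot":[[0,0,0],[0,0,0],[0,0,0],[0,0,0],[0,0,0],[0,0,0]]}' 1 25 >/dev/null
python3 tgt.py 0 0 0 2
python3 -m creep '{"slide":[[-0.001,0,0],[-0.002,0,0],[-0.002,0,0],[-0.002,0,0]],"delta_rot":[[0,0,0],[0,0,0],[0,0,0],[0,0,0]]}' 1 25 >/dev/null
python3 tgt.py 0 0 0 2
```

```text
t 20.38 along 76.9 lat -1.4 z 64.1 mm | F u -0.4 v 0.1 z -2.0 | Ttool [-0.09 -0.03 -0.01] rot err [ 0.  0. -0.]
t 20.43 along 77.0 lat -1.4 z 64.1 mm | F u -0.1 v 0.7 z -1.3 | Ttool [-0.07 -0.04  0.01] rot err [ 0.  0. -0.]
slide mm [-77.    1.4  64.1] rot deg [-0.01 -0.01  0.02]
t 20.82 along 74.9 lat -1.3 z 64.2 mm | F u 0.0 v 0.3 z -1.5 | Ttool [-0.13 -0.09  0.04] rot err [ 0.  0. -0.]
t 20.87 along 74.9 lat -1.3 z 64.2 mm | F u 0.8 v 0.2 z -0.8 | Ttool [-0.08 -0.03 -0.01] rot err [ 0.  0. -0.]
slide mm [-74.9   1.3  64.2] rot deg [-0.   -0.    0.02]
```

```bash
python3 -m creep '{"slide":[[-0.0005,0.0002,0],[-0.001,0.0002,0],[-0.001,0.0002,0],[-0.001,0.0002,0]],"delta_rot":[[0,0,0],[0,0,0],[0,0,0],[0,0,0]]}' 1 25 >/dev/null
python3 tgt.py 0 0 0 2
python3 -m creep '{"slide":[[-0.0005,0,0],[-0.001,0,0],[-0.001,0,0]],"delta_rot":[[0,0,0],[0,0,0],[0,0,0]]}' 1 25 >/dev/null
python3 tgt.py 0 0 0 2
```

```text
t 21.25 along 73.9 lat -1.1 z 64.2 mm | F u 0.1 v -0.4 z -1.8 | Ttool [-0.14 -0.05 -0.04] rot err [-0.  0. -0.]
t 21.30 along 73.9 lat -1.1 z 64.2 mm | F u 0.7 v -0.0 z -2.0 | Ttool [-0.08 -0.07  0.01] rot err [ 0.  0. -0.]
slide mm [-73.9   1.1  64.2] rot deg [-0.   -0.    0.01]
t 21.60 along 72.8 lat -1.1 z 64.2 mm | F u -0.2 v 0.1 z -1.5 | Ttool [-0.1  -0.04  0.01] rot err [ 0.  0. -0.]
t 21.65 along 72.8 lat -1.1 z 64.2 mm | F u 0.8 v -0.5 z -1.4 | Ttool [-0.12 -0.08 -0.04] rot err [-0.  0. -0.]
slide mm [-72.8   1.1  64.2] rot deg [ 0.   -0.    0.01]
```

```bash
python3 -m creep '{"slide":[[-0.0005,0,0],[-0.001,0,0],[-0.001,0,0]],"delta_rot":[[0,0,0],[0,0,0],[0,0,0]]}' 1 25 >/dev/null
python3 tgt.py 0 0 0 2
python3 -m creep '{"slide":[[-0.0005,0,0],[-0.0007,0,0],[-0.0007,0,0]],"delta_rot":[[0,0,0],[0,0,0],[0,0,0]]}' 1 25 >/dev/null
python3 tgt.py 0 0 0 3
```

```text
t 21.95 along 72.6 lat -1.2 z 64.1 mm | F u 3.6 v 0.9 z -0.1 | Ttool [-0.12  0.6   0.05] rot err [ 0.   0.1 -0. ]
t 22.00 along 72.5 lat -1.2 z 64.1 mm | F u 5.1 v 0.1 z -0.1 | Ttool [-0.19  0.7  -0.06] rot err [ 0.   0.1 -0. ]
slide mm [-72.6   1.2  64. ] rot deg [-0.01 -0.08  0.01]
t 22.30 along 72.5 lat -1.2 z 64.2 mm | F u 7.8 v 0.5 z 0.1 | Ttool [-0.17  1.05 -0.09] rot err [0.  0.2 0. ]
t 22.35 along 72.6 lat -1.2 z 64.2 mm | F u 6.7 v 1.4 z 0.3 | Ttool [-0.19  1.03 -0.03] rot err [0.  0.2 0. ]
t 22.40 along 72.5 lat -1.2 z 64.1 mm | F u 6.2 v 0.5 z 0.4 | Ttool [-0.19  1.06 -0.04] rot err [0.  0.2 0. ]
slide mm [-72.7   1.2  63.9] rot deg [-0.01 -0.16 -0.01]
```

```bash
python3 -m creep '{"slide":[[0,0,0],[0,0,0],[0,0,0],[0,0,0],[0,0,0],[0,0,0],[0,0,0],[0,0,0],[0,0,0]],"delta_rot":[[0,0,0],[0,0,0],[0,0,0],[0,0,0],[0,0,0],[0,0,0],[0,0,0],[0,0,0],[0,0,0]]}' 1 25 >/dev/null
python3 tgt.py
python3 -m creep '{"slide":[[0.002,0,0],[0.008,0,0],[0.02,0,0],[0.02,0,0],[0.02,0,0],[0.02,0,-0.03],[0.02,0,-0.06],[0.02,0,-0.095],[0.02,0,-0.095],[0.02,0,-0.095]],"delta_rot":[[0,0,0],[0,0,0],[0,0,0],[0,0,0],[0,0,0],[0,0,0],[0,0,0],[0,0,0],[0,0,0],[0,0,0]]}' 1 25 >/dev/null
python3 tgt.py -126 0 157 2
```

```text
t 23.20 along 72.5 lat -1.2 z 64.2 mm | F u 7.1 v -0.4 z 0.5 | Ttool [-0.16  1.12 -0.03] rot err [0.  0.2 0. ]
t 24.08 along 90.6 lat -0.8 z 159.5 mm | F u 0.4 v -0.2 z -1.5 | Ttool [-0.09 -0.06  0.08] rot err [-0.1 -0.1  0. ]
t 24.13 along 91.0 lat -2.0 z 158.3 mm | F u 1.1 v 0.4 z -2.0 | Ttool [-0.05 -0.07  0.03] rot err [ 0.1 -0.   0. ]
slide mm [-217.     2.     1.3] rot deg [-0.09  0.   -0.  ]
```

```bash
python3 -m creep '{"slide":[[-0.03,0,0],[-0.06,0,0],[-0.09,0,0],[-0.12,0,0],[-0.15,0,0],[-0.18,0,0],[-0.217,0.001,0],[-0.217,0.001,0],[-0.217,0.001,0]],"delta_rot":[[0,0,0],[0,0,0],[0,0,0],[0,0,0],[0,0,0],[0,0,0],[0,0,0],[0,0,0],[0,0,0]]}' 1 25 >/dev/null
python3 - <<'E'
from h import *
shot('top');st();a=np.radians(74.2)
to([.4530,-.3342,.145],R.from_matrix(np.array([[np.cos(a),np.sin(a),0],[np.sin(a),-np.cos(a),0],[0,0,-1]])))
E
```

```text
t 24.93 p [ 0.4586 -0.14    0.1569] F [ 0.51  0.36 -0.99] T [-0.05 -0.09  0.03] w 0.235 g 25.0
slide mm [-187.4  -51.4   11.4] rot deg [-0.26 -0.14 29.51]
```

```bash
python3 -m creep '{"slide":[[-0.031,-0.009,0],[-0.062,-0.017,0],[-0.093,-0.026,0],[-0.124,-0.034,0],[-0.155,-0.043,0],[-0.1874,-0.0514,0],[-0.1874,-0.0514,0.011],[-0.1874,-0.0514,0.011],[-0.1874,-0.0514,0.011],[-0.1874,-0.0514,0.011]],"delta_rot":[[0,0,5],[0,0,10],[0,0,15],[0,0,20],[0,0,25],[0,0,29.5],[0,0,29.5],[0,0,29.5],[0,0,29.5],[0,0,29.5]]}' 1 25 >/dev/null
cat > back.py <<'E'
from h import *
import sys
shot('top');s=st();a=np.radians(74.3)
to([.4530,-.3342,float(sys.argv[1])],R.from_matrix(np.array([[np.cos(a),np.sin(a),0],[np.sin(a),-np.cos(a),0],[0,0,-1]])))
E
python3 back.py .145; python3 back.py .036
```

```text
t 25.82 p [ 0.4551 -0.3324  0.1478] F [-0.33 -0.62 -1.16] T [ 0.01 -0.06 -0.01] w 0.23 g 25.0
slide mm [-2.3 -1.6  2.8] rot deg [-0.06 -0.05  0.16]
t 25.87 p [ 0.4553 -0.3328  0.1482] F [-0.21 -0.62 -1.44] T [-0.01 -0.06  0.02] w 0.235 g 25.0
slide mm [ -2.   -1.8 112.2] rot deg [-0.02 -0.02  0.15]
```

```bash
python3 -m creep '{"slide":[[0,-0.001,0.02],[0,-0.001,0.045],[0,-0.001,0.065],[0,-0.001,0.08],[0,-0.001,0.085],[0,-0.001,0.085],[0,-0.001,0.085],[0,-0.001,0.085]],"delta_rot":[[0,0,0],[0,0,0],[0,0,0],[0,0,0],[0,0,0],[0,0,0],[0,0,0],[0,0,0]]}' 1 25 >/dev/null
python3 back.py .035;python3 back.py .0294
```

```text
t 26.58 p [ 0.4553 -0.335   0.0649] F [ 0.76 -0.43 -1.07] T [ 0.02 -0.1   0.01] w 0.232 g 25.0
slide mm [ 0.2 -2.5 29.9] rot deg [0.16 0.09 0.04]
t 26.63 p [ 0.4551 -0.335   0.0648] F [-0.2  -0.22 -1.85] T [-0.07 -0.06  0.  ] w 0.231 g 25.0
slide mm [ 0.2 -2.4 35.4] rot deg [0.15 0.08 0.03]
```

```bash
python3 -m creep '{"slide":[[0,-0.001,0.01],[0,-0.0016,0.02],[0,-0.0016,0.028],[0,-0.0016,0.028],[0,-0.0016,0.028],[0,-0.0016,0.028]],"delta_rot":[[0,0,0],[0,0,0],[0,0,0],[0,0,0],[0,0,0],[0,0,0]]}' 1 25 >/dev/null
python3 back.py .0294;python3 back.py .0294
```

```text
t 27.18 p [ 0.4527 -0.3339  0.0352] F [ 0.26 -0.46 -1.61] T [-0.07 -0.06  0.02] w 0.233 g 25.0
slide mm [-0.2  0.4  5.8] rot deg [0.   0.   0.02]
t 27.23 p [ 0.4528 -0.334   0.0354] F [-0.84  0.05 -0.61] T [-0.06 -0.12  0.03] w 0.233 g 25.0
slide mm [-0.1  0.2  6. ] rot deg [0.03 0.01 0.02]
```

```bash
python3 -m creep '{"slide":[[0,0,0.002],[0,0,0.004],[0,0,0.0045],[0,0,0.0045],[0,0,0.0045]],"delta_rot":[[0,0,0],[0,0,0],[0,0,0],[0,0,0],[0,0,0]]}' 1 25 >/dev/null
python3 back.py .0294
python3 -m creep '{"slide":[[0,0,0.0008],[0,0,0.0012],[0,0,0.0012],[0,0,0.0012]],"delta_rot":[[0,0,0],[0,0,0],[0,0,0],[0,0,0]]}' 1 25 >/dev/null
python3 back.py .0294;python3 back.py .0294
```

```text
t 27.7 p [ 0.4526 -0.3337  0.0307] F [-0.67 -0.19 -0.75] T [-0.06 -0.12 -0.01] w 0.237 g 25.0
slide mm [-0.3  0.5  1.3] rot deg [-0.   -0.    0.02]
t 28.08 p [ 0.4529 -0.334   0.0297] F [ 0.47  0.31 -0.98] T [ 0.   -0.13 -0.03] w 0.234 g 25.0
slide mm [-0.1  0.1  0.3] rot deg [0.05 0.02 0.02]
t 28.13 p [ 0.4529 -0.334   0.0297] F [ 1.01 -0.58 -1.16] T [-0.06 -0.22 -0.01] w 0.232 g 25.0
slide mm [-0.2  0.2  0.3] rot deg [0.04 0.01 0.02]
```

```bash
python3 -m creep '{"slide":[[0,0,0.0005],[0,0,0.0005],[0,0,0.0005]],"delta_rot":[[0,0,0],[0,0,0],[0,0,0]]}' 1 25 >/dev/null
python3 back.py .0294
python3 -m creep '{"slide":[[0,0,0],[0,0,0],[0,0,0],[0,0,0],[0,0,0],[0,0,0],[0,0,0],[0,0,0],[0,0,0],[0,0,0]],"delta_rot":[[0,0,0],[0,0,0],[0,0,0],[0,0,0],[0,0,0],[0,0,0],[0,0,0],[0,0,0],[0,0,0],[0,0,0]]}' 0.1
python3 -m creep '{"slide":[[0,0,0],[0,0,-0.01],[0,0,-0.03],[0,0,-0.06],[-0.02,0,-0.09],[-0.045,0,-0.1],[-0.045,0,-0.1],[-0.045,0,-0.1],[-0.045,0,-0.1]],"delta_rot":[[0,0,0],[0,0,0],[0,0,0],[0,0,0],[0,0,0],[0,0,0],[0,0,0],[0,0,0],[0,0,0]]}' 0.1
python3 -m creep '{"slide":[[0,0,0],[0,0,0],[0,0,0]],"delta_rot":[[0,0,0],[0,0,0],[0,0,0]]}' >/dev/null
python3 band.py
```

```text
t 28.43 p [ 0.4531 -0.3341  0.0294] F [ 1.54 -0.01  2.74] T [ 0.   -0.35 -0.01] w 0.236 g 25.0
slide mm [-0.1 -0.1  0. ] rot deg [0.07 0.03 0.01]
time: 29.27
eef_pos: [0.4526, -0.3338, 0.029]
eef_rot: [0.797, 0.604, -0.0, 0.0]
contact_force: [-0.2, 0.7, -1.0]
width: 0.887
grasp_force: 0.0
time: 30.02
eef_pos: [0.44, -0.3763, 0.1286]
eef_rot: [0.797, 0.604, 0.0, -0.001]
contact_force: [0.3, 0.1, -0.7]
width: 0.898
grasp_force: 0.0
drift 0.0003800625381675439
t 30.32 p [ 0.4403 -0.376   0.1281] F [-0.42 -0.05  0.48] T [ 0.01 -0.05  0.02] w 0.901 g 0.0
[258.73404255 135.53191489] [247 134  25   4  94]
[259.         180.89041096] [248 179  23   4  73]
[ 0.45895578 -0.3146931   0.061     ] [ 0.44812553 -0.35466935  0.061     ] mid [ 0.45354065 -0.33468123  0.061     ] ang 74.8414543031176 L 0.04141733075693789
```

View pics/f.png

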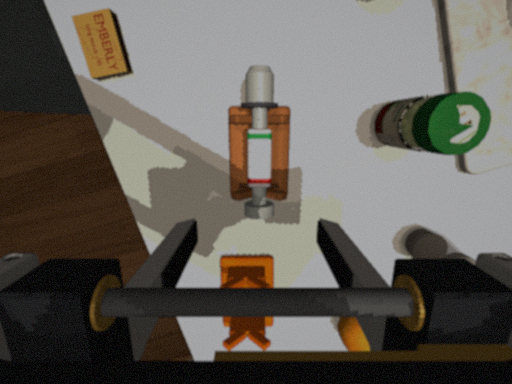

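The gauge lies back in the wooden saddles at (259,140), within 1 mm of where it started. The gripper is clear and the jars and matchbox are undisturbed.

```bash
python3 -c "
from plant import arm
print(arm.hand_in())"
```

```text
the job is handed in; nothing more can be done
None
```

The job is handed in (hand-in returned no verdict): the go end went fully home and was pressed at about 8 N, the no-go end was refused at about 7 N, and the gauge is back in the wooden stand, released.

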